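# Set a row of ornament stamps mirrored in the press frame and clamp it

## Robot

A 7-joint arm with a two-finger parallel gripper is mounted at the origin on a cart in front of the work surface, level with it; the furniture and walls round the work are solid. World frame = base frame: x ahead of the robot, y to its left, z up, the work surface at z = 0. Lengths are in m, angles in rad, forces in N, time in s.
With the tool pointing down it reaches from about 0.4 to 0.85 m from the base axis. Payload 10.4 kg.
Tool frame: the origin (TCP) lies between the finger pads; the fingertips stand 11 mm ahead of it and the grasp point (between the pads) lies 8 mm behind it (tip_reach is the distance from the TCP to the fingertips, in m); z points along the fingers, y is the line along which they close (so a half turn about z gives the same grasp; the last joint's range is limited). The gripper opens to 85 mm and grips with 20 to 120 N. Pads are 22 mm wide; open, the fingers measure 114 mm over their backs; the gripper's body (76 mm by 85 mm) begins 54 mm behind the grasp point. The pads swing forward as they close: fully open they stand 13 mm farther back than shut.
Start: joints at [-1.345, 0.332, -0.065, 1.46, 0.022, 1.35, -0.088], TCP at [0.154, 0.606, 0.242] pointing down, gripper open.
Joint ranges: [-2.6, 2.6], [-0.5, 2.12], [-1.47, 1.34], [0.16, 2.42], [-1.27, 4.41], [0.06, 2.06], [-2.6, 2.6]. Speed limits (rad/s): [2.22, 2.22, 2.79, 2.79, 3.14, 3.14, 3.14].

## Interface

Orientations are given as a unit quaternion [x, y, z, w].
In Python, from workcell import * gives the robot as it stands.
- The arm moves only by the shell command python3 -m inch 'ROWS' [OPENING] [FORCE]. ROWS is JSON, a list of rows, each an object with "slide": the shift along the world's x, y, z in m, a list of three; "yaw": the turn about the world's z in rad. A call has 1 to 20 rows; each row is the pose to reach, as a shift and turn from the pose commanded when the call began; what a row does not reach only later rows make up. A row lasts 1/12 s, in which the tool goes at most 41.7 mm and 7.16 degrees, less where a joint would pass 70% of its speed; a pose out of reach is approached as far as the arm can. A call with a gripper value outside its range is refused whole. OPENING is the closure in counts, from 0 (fully open) to 255 (shut), set as the call begins (- or left out, the last holds). The fingers move at their own pace and stop on an object; FORCE is the grip in N (left out, the last holds). Time passes only in rows, so rows that repeat a pose let the fingers close. It gives the time, the measured TCP pose, the force, the opening and the grip force at its end, in the units of the state.
- get_obs(): the state, without advancing time (a new reading comes with each control period).
- camera(name): name is "scene" or "top"; returns a dict with "frame" (384x512x3 uint8, red, green, blue), "fx", "fy", "cx", "cy" (pixels), "extrinsics" (4x4, takes a point from world to camera coordinates). Camera axes: x right, y down, z forward; pixel columns grow to the right and rows downward; lengths in m; the calibration is good to about 2 mm. A picture is of the moment at which its call begins. There is no depth.
- hand_in(): hands the job in; it is judged then, once.
The state is a dict: "clock": time; "joint_pos": joint angles; "joint_velocities": joint speeds; "tau": joint torques, N m; "position": TCP position; "ee_rot": TCP orientation; "ft_force": force on the tool from outside, world axes, zero at the start; "torque": the same for the moment, N m; "grip_width": opening from 0.0 (shut) to 1.0 (fully open); "grasp_force": force on a finger pad.
Only numpy, scipy, OpenCV 4.12 (cv2) and the standard library are available. Lean on these libraries where they do the work, as an engineer would, in place of code of your own. Each camera call takes 0.05 s, during which the arm holds its last target. There are 200 camera calls.

## Task

The leather samples on the wooden layout board show, from left to right, the border that is to be printed, with each stamp standing behind its own sample. Since the print comes out mirrored, move the four stamps into the channel of the grey press frame in the reverse order (seen from the robot, the stamp of the leftmost sample goes rightmost, next to the clamp), flat and relief up; then slide the brass clamp block to the left until it holds the row packed tight against the fixed head, and let go.

Things in the scene. Friction and masses are not known exactly. Their poses are not given: they have to be found in the camera images.
- stamp_square: square cast-metal stamp with a bluish tint, 30 x 30 x 12 mm, about 60 g, relief up; origin at the centre of its underside. Starts on the layout board (top 10 mm over the table), 53 to 56 mm behind its sample, between brass strips 3 mm high; its x points across the row, away from the robot, its y left along the row (within 0.1 rad). Grip across the row, fingertips 5 mm above the board.
- stamp_round: round cast-metal stamp with a pinkish tint, diameter 30, height 12 mm, about 60 g, relief up; origin at the centre of its underside. Starts on the layout board (top 10 mm over the table), 53 to 56 mm behind its sample, between brass strips 3 mm high; its x points across the row, away from the robot, its y left along the row (within 0.1 rad). Grip across the row, fingertips 5 mm above the board.
- stamp_flower: flower-shaped, lobed cast-metal stamp with a reddish tint, 27 (x) x 30 (y) x 14 mm, about 60 g, relief up; origin at the centre of its underside. Starts on the layout board (top 10 mm over the table), 53 to 56 mm behind its sample, between brass strips 3 mm high; its x points across the row, away from the robot, its y left along the row (within 0.1 rad). Grip across the row, fingertips 5 mm above the board.
- stamp_oblong: narrow rectangular cast-metal stamp with a greenish tint, 22 (x) x 29 (y) x 12 mm, about 60 g, relief up; origin at the centre of its underside. Starts on the layout board (top 10 mm over the table), 53 to 56 mm behind its sample, between brass strips 3 mm high; its x points across the row, away from the robot, its y left along the row (within 0.1 rad). Grip across the row, fingertips 5 mm above the board.
- sample_square: fixed near-black brown leather sample, 46 (x) x 34 (y) x 2.5 mm, with the square impression, in front of the square stamp; origin at the centre of its underside. The four lie 42 mm apart in a straight row on the wooden layout board (122 x 190 x 10 mm), which is turned at most 0.3 rad. +y runs left along the row, +x towards the stamps.
- sample_round: fixed pale natural leather sample, 46 (x) x 34 (y) x 2.5 mm, with the round impression, in front of the round stamp; origin at the centre of its underside. The four lie 42 mm apart in a straight row on the wooden layout board (122 x 190 x 10 mm), which is turned at most 0.3 rad. +y runs left along the row, +x towards the stamps.
- sample_flower: fixed oxblood red leather sample, 46 (x) x 34 (y) x 2.5 mm, with the flower impression, in front of the flower stamp; origin at the centre of its underside. The four lie 42 mm apart in a straight row on the wooden layout board (122 x 190 x 10 mm), which is turned at most 0.3 rad. +y runs left along the row, +x towards the stamps.
- sample_oblong: fixed tan leather sample, 46 (x) x 34 (y) x 2.5 mm, with the oblong impression, in front of the oblong stamp; origin at the centre of its underside. The four lie 42 mm apart in a straight row on the wooden layout board (122 x 190 x 10 mm), which is turned at most 0.3 rad. +y runs left along the row, +x towards the stamps.
- press_frame: fixed grey press frame, 90 (x) x 230 (y) mm, origin under its centre, +x away from the robot, turned at most 0.3 rad. Bed at z = 10 mm; on it a channel along y, 35 mm wide, centred on x = 0, between rails 4 mm high, 10 mm wide, their inner edges bevelled. Left end: fixed head, 13 mm high, face at y = +88 mm. Right end: face of the brass clamp, at y = -78 mm + clamp joint. Lower stamps with the fingers across the channel.
- clamp (a joint): brass clamp block in the channel, m: 0 = fully back (right), grows to the left (frame +y), travel 0.060, starts at 0 to 0.006. Knob to pinch from above: dark, round, 18 mm across, at frame x = 0, y = -90 mm + joint, 28.5 to 50.5 mm above the table. About 2 N of friction, stays where left, pushes the stamps along; with all four packed it stops firmly at about 0.046 to 0.051.
Things that resemble listed ones, but are neither listed nor needed, are in the scene too. What is shaped like the stamp_round but black or red is not meant.

How it is judged:
By the outcome, as a careful person would: the job done as asked, in the order asked, and still so for the second after the job is handed in, with the robot touching nothing.
It also fails if it takes over 96 s, if anything falls off the work surface, if the arm or the gripper's body presses on something with over 40 N, if the wrist force passes 120 N, or if a joint passes its speed limit or range.

## Working session

There is one attempt and no reset: what is moved stays moved. The work goes in short steps, Python scripts to look and compute and a shell command to move; the robot and the scene stay as the last step left them, time stands still between calls to the robot, and variables do not carry over. Pictures are saved under pics/ and viewed, at most 14 in all, crops included, and the job is handed in when it is done.

```bash
mkdir -p pics; ls; python3 - <<'E'
from workcell import *
import cv2,numpy as np
o=get_obs();print({k:np.round(v,3).tolist() for k,v in o.items()})
for n in("scene","top"):
    c=camera(n);cv2.imwrite(f"pics/{n}0.png",cv2.resize(c["frame"][:,:,::-1],(800,600),interpolation=cv2.INTER_CUBIC))
    np.savez(f"{n}0.npz",**c);print(n,c["fx"],c["fy"],c["cx"],c["cy"],np.round(c["extrinsics"],3).tolist())
E
```

```text
pics
{'clock': 0.0, 'joint_pos': [-1.345, 0.333, -0.065, 1.461, 0.022, 1.35, -0.089], 'joint_velocities': [0.001, 0.001, -0.001, -0.001, 0.002, -0.002, -0.001], 'tau': [0.0, -62.545, 0.049, -39.161, 0.016, 0.01, 0.0], 'position': [0.154, 0.605, 0.242], 'ee_rot': [0.124, 0.992, -0.001, -0.0], 'ft_force': [0.194, 0.224, -0.471], 'torque': [0.006, 0.028, 0.031], 'grasp_force': 0.0, 'grip_width': 1.0}
scene 405.4534122599047 405.4534122599047 257.60409527760334 189.40415544901313 [[0.81, -0.586, -0.021, -0.501], [-0.429, -0.569, -0.701, 0.231], [0.4, 0.577, -0.712, 0.756], [0.0, 0.0, 0.0, 1.0]]
top 389.5146459668128 389.5146459668128 254.7923320667555 191.06944576246923 [[-0.003, -1.0, -0.019, -0.078], [-0.992, 0.005, -0.124, 0.575], [0.124, 0.019, -0.992, 0.827], [0.0, 0.0, 0.0, 1.0]]
```

View pics/scene0.png

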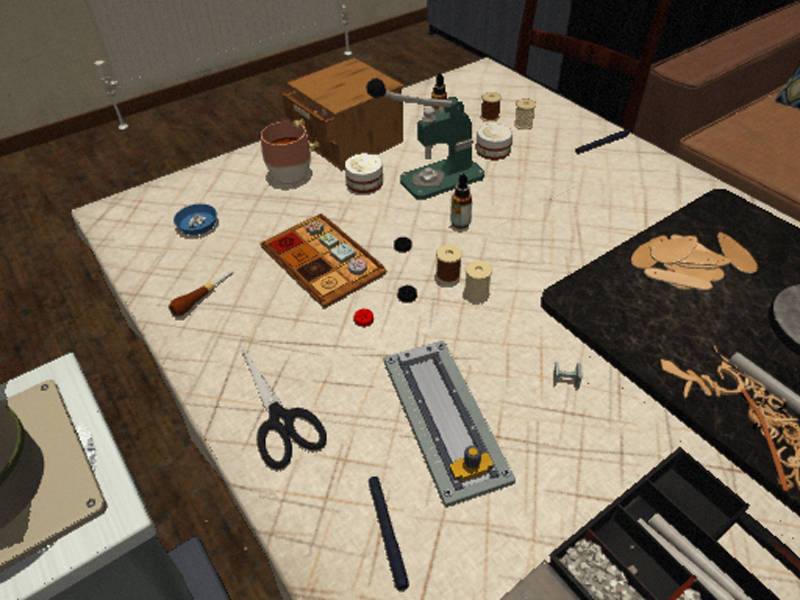

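View pics/top0.png

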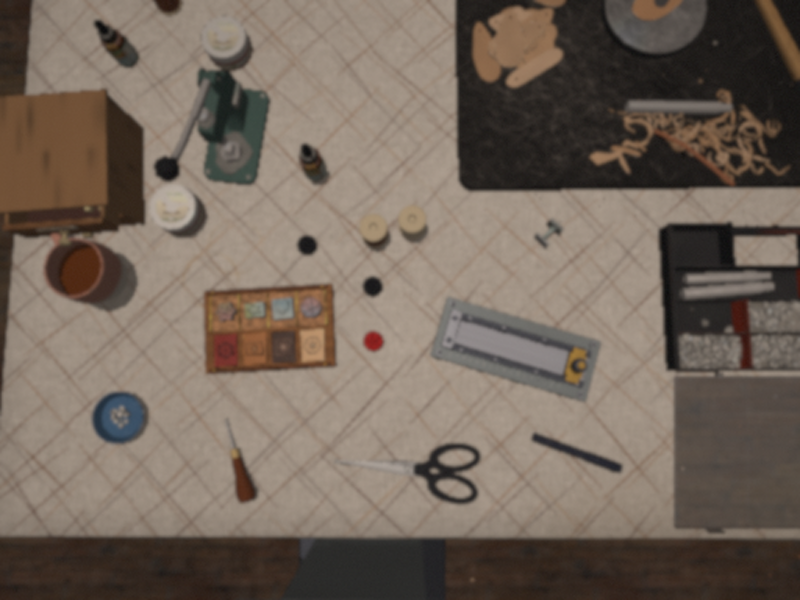

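Scene view: board at about (322,258) with its sample row nearest the robot, press frame at about (450,422), and the clamp knob at (472,455). In the top view the stamps sit at (226,312), (255,311), (283,309) and (312,308).

The black discs at top (307,245) and (372,286) and the red disc at (373,341) could be taken for stamp_round. So could the tins and spools, but none of them are on the board. Next I take one close crop to check the choice.

```bash
cat > h.py <<'E'
import numpy as np,cv2
def load(n): return dict(np.load(n))
def K(c): return np.array([[c["fx"],0,c["cx"]],[0,c["fy"],c["cy"]],[0,0,1.]])
def proj(c,p):
    p=np.atleast_2d(p);E=c["extrinsics"];q=(p@E[:3,:3].T+E[:3,3])@K(c).T
    return q[:,:2]/q[:,2:]
def plane(c,uv,z):
    E=c["extrinsics"];R=E[:3,:3];o=-R.T@E[:3,3]
    uv=np.atleast_2d(uv).astype(float);d=np.c_[uv,np.ones(len(uv))]@np.linalg.inv(K(c)).T@R
    return o+d*((z-o[2])/d[:,2])[:,None]
def tri(a,ua,b,ub):
    P=[K(c)@c["extrinsics"][:3] for c in(a,b)]
    X=cv2.triangulatePoints(P[0],P[1],np.float64(ua).reshape(-1,2).T,np.float64(ub).reshape(-1,2).T)
    return (X[:3]/X[3]).T
E
python3 - <<'E'
from h import *
t=load("top0.npz");s=load("scene0.npz")
def crop(c,x0,y0,w,h): return cv2.resize(np.ascontiguousarray(c["frame"][y0:y0+h,x0:x0+w,::-1]),(400,300),interpolation=cv2.INTER_CUBIC)
im=np.vstack([np.hstack([crop(t,128,180,92,69),crop(s,160,132,92,69)]),np.hstack([crop(t,270,175,124,93),crop(s,228,210,124,93+27)])])
cv2.imwrite("pics/c1.png",im)
E
```

```text
(no output)
```

View pics/c1.png

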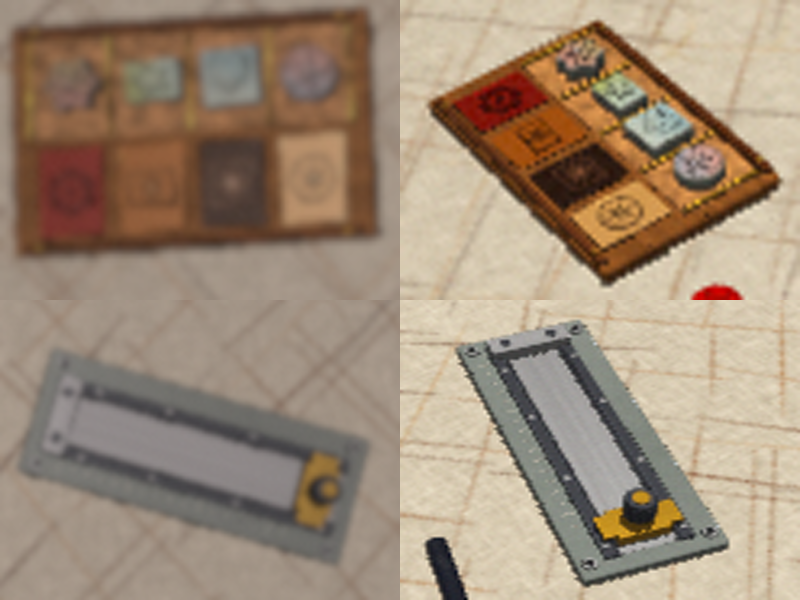

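```bash
python3 - <<'E'
from h import *
t=load("top0.npz");s=load("scene0.npz")
for c,n in((t,"top"),(s,"scene")):
    E=c["extrinsics"];print(n,"cam at",np.round(-E[:3,:3].T@E[:3,3],3))
def big(m,seed):
    k,l=cv2.connectedComponents(m.astype(np.uint8)); return (l==l[seed[1],seed[0]]).astype(np.uint8)
R={}
for c,n,bs,fs in((t,"top",(150,214),(330,250)),(s,"scene",(170,157),(250,232))):
    hsv=cv2.cvtColor(c["frame"],cv2.COLOR_RGB2HSV).astype(int);H,S,V=[hsv[...,i] for i in range(3)]
    # print sample colours
    rgb=c["frame"].astype(int)
    cloth=(rgb[...,0]-rgb[...,2])
    print(n,"board edge",rgb[bs[1],bs[0]],"frame rim",rgb[(222,286)[0],(286,)[0]] if n=="top" else rgb[270,262],"cloth",rgb[260,260] if n=="top" else rgb[200,215])
    mb=((S>100)|(V<70)); mb=cv2.morphologyEx(mb.astype(np.uint8),cv2.MORPH_CLOSE,np.ones((9,9)))
    ct=max((q for q in cv2.findContours(mb,0,2)[0] if cv2.pointPolygonTest(q,(float(bs[0]),float(bs[1])),False)>=0),key=cv2.contourArea)
    P=plane(c,ct[:,0],0.010)[:,:2];r=cv2.minAreaRect((P*1000).astype(np.float32));print(n,"board",r, cv2.contourArea(ct))
    mf=((cloth<16)); mf=cv2.morphologyEx(mf.astype(np.uint8),cv2.MORPH_CLOSE,np.ones((9,9)));mf=cv2.morphologyEx(mf,cv2.MORPH_OPEN,np.ones((3,3)))
    ct=[q for q in cv2.findContours(mf,0,2)[0] if cv2.pointPolygonTest(q,(float(fs[0]),float(fs[1])),False)>=0]
    for q in ct:
        P=plane(c,q[:,0],0.010)[:,:2];r=cv2.minAreaRect((P*1000).astype(np.float32));print(n,"frame",r,cv2.contourArea(q))
E
```

```text
top cam at [ 0.468 -0.097  0.89 ]
scene cam at [ 0.203 -0.598  0.69 ]
top board edge [118  56  45] frame rim [121 117 116] cloth [161 147 132]
top board ((535.8165283203125, 108.18092346191406), (118.51871490478516, 186.5179443359375), 2.798391103744507) 4051.0
scene board edge [85 41 16] frame rim [80 77 67] cloth [217 202 178]
scene board ((534.2955932617188, 103.96878051757812), (124.95347595214844, 193.97247314453125), 2.8858933448791504) 2466.0
scene frame ((502.48321533203125, -249.89198303222656), (231.29876708984375, 90.28500366210938), 73.36349487304688) 4394.0
```

```bash
python3 - <<'E'
from h import *
t=load("top0.npz");s=load("scene0.npz")
c=t;rgb=c["frame"].astype(int)
m=((rgb[...,0]-rgb[...,2])<14).astype(np.uint8);m=cv2.morphologyEx(m,cv2.MORPH_CLOSE,np.ones((9,9)));m=cv2.morphologyEx(m,cv2.MORPH_OPEN,np.ones((3,3)))
for q in cv2.findContours(m,0,2)[0]:
    if cv2.pointPolygonTest(q,(330.,223.),False)>=0: print("top frame",cv2.minAreaRect((plane(c,q[:,0],.01)[:,:2]*1000).astype(np.float32)))
# stamps: low saturation inside board's rear half
bc=np.array([.5355,.1065]);a=np.radians(2.84);Rb=np.array([[np.cos(a),-np.sin(a)],[np.sin(a),np.cos(a)]])
res={}
for c,n in((t,"t"),(s,"s")):
    hsv=cv2.cvtColor(c["frame"],cv2.COLOR_RGB2HSV).astype(int)
    vv,uu=np.mgrid[0:384,0:512];P=(plane(c,np.c_[uu.ravel(),vv.ravel()],.022)[:,:2]-bc)@Rb
    P=P.reshape(384,512,2);rgb=c["frame"].astype(int)
    out=[]
    for y in(63,21,-21,-63):
        roi=(abs(P[...,1]-y/1000)<.0205)&(P[...,0]>0.003)&(P[...,0]<.055)
        S=hsv[...,1];m=(roi&((rgb[...,0]-rgb[...,2])<(30 if n=="t" else 60))).astype(np.uint8)
        k,l,st,ce=cv2.connectedComponentsWithStats(m);i=1+st[1:,4].argmax()
        h=cv2.convexHull(np.argwhere(l==i)[:,::-1].astype(np.int32));M=cv2.moments(h);ctr=(M["m10"]/M["m00"],M["m01"]/M["m00"])
        Q=plane(c,h[:,0],.022)[:,:2]*1000
        print(n,y,st[i],np.round(ctr,1),np.round(plane(c,ctr,.021)*1000,1),[np.round(v,1) for v in cv2.minAreaRect(Q.astype(np.float32))]);out.append(ctr)
    res[n]=out
print(np.round(tri(t,res["t"],s,res["s"])*1000,1))
print("expected",[np.round((bc+Rb@[-.028+.0545,y])*1000,1) for y in(.063,.021,-.021,-.063)])
E
```

```text
top frame ((504.975830078125, -247.82611083984375), (228.13040161132812, 88.66670989990234), 73.22338104248047)Traceback (most recent call last):
  File "<stdin>", line 19, in <module>
ZeroDivisionError: float division by zero
```

```bash
cat > st.py <<'E'
from h import *
t=load("top0.npz");s=load("scene0.npz")
bc=np.array([.5355,.1065]);a=np.radians(2.84);Rb=np.array([[np.cos(a),-np.sin(a)],[np.sin(a),np.cos(a)]])
res={};vis=[]
for c,n in((t,"t"),(s,"s")):
    rgb=c["frame"].astype(float);S=((rgb[...,0]-rgb[...,2])/rgb.max(2)*255).clip(0,255).astype(np.uint8)
    vv,uu=np.mgrid[0:384,0:512];P=((plane(c,np.c_[uu.ravel(),vv.ravel()],.018)[:,:2]-bc)@Rb).reshape(384,512,2)
    out=[];im=c["frame"][:,:,::-1].copy()
    for y in(63,21,-21,-63):
        roi=(abs(P[...,1]-y/1000)<.019)&(P[...,0]>0.003)&(P[...,0]<.049)
        T,_=cv2.threshold(S[roi][None],0,255,cv2.THRESH_OTSU)
        m=(roi&(S<T)).astype(np.uint8)
        k,l,st,ce=cv2.connectedComponentsWithStats(m);i=1+st[1:,4].argmax()
        h=cv2.convexHull(np.argwhere(l==i)[:,::-1].astype(np.int32));M=cv2.moments(h);ctr=(M["m10"]/M["m00"],M["m01"]/M["m00"])
        Q=plane(c,h[:,0],.022)[:,:2]*1000
        print(n,y,T,st[i][4],np.round(ctr,1),np.round(plane(c,ctr,.018)*1000,1),[np.round(v,1) for v in cv2.minAreaRect(Q.astype(np.float32))]);out.append(ctr)
        cv2.polylines(im,[h],1,(0,255,0),1)
    res[n]=out
    f=(128,180) if n=="t" else (160,132)
    vis.append(cv2.resize(np.ascontiguousarray(im[f[1]:f[1]+69,f[0]:f[0]+92]),(400,300),interpolation=cv2.INTER_NEAREST))
print(np.round(tri(t,res["t"],s,res["s"])*1000,1))
print("expected",[np.round((bc+Rb@[-.028+.0545,y])*1000,1) for y in(.063,.021,-.021,-.063)])
cv2.imwrite("pics/c2.png",np.hstack(vis))
E
python3 st.py
```

```text
t 63 104.0 121 [144.2 199.1] [[559.8 170.   18. ]] [array([559.5, 169. ]), array([25.5, 27.7]), np.float64(11.1)]
t 21 78.0 115 [163.3 197.7] [[562.8 126.5  18. ]] [array([562.7, 126.3]), array([20.7, 27.2]), np.float64(1.4)]
t -21 65.0 184 [180.6 197.1] [[564.1  87.4  18. ]] [array([563.8,  86.7]), array([31.4, 29.4]), np.float64(1.3)]
t -63 85.0 129 [198.6 196.7] [[564.7  46.7  18. ]] [array([564.8,  46.1]), array([29.4, 24.9]), np.float64(89.7)]
s 63 123.0 73 [201.  145.1] [[557.7 167.8  18. ]] [array([555.7, 163.4]), array([33. , 26.1]), np.float64(59.2)]
s 21 95.0 74 [209.9 153.1] [[559.6 125.5  18. ]] [array([557.6, 121.8]), array([24.6, 29.6]), np.float64(2.2)]
s -21 78.0 117 [219.  161.1] [[561.9  85.4  18. ]] [array([559.9,  82.6]), array([32.1, 36.3]), np.float64(1.2)]
s -63 100.0 94 [228.4 169.8] [[563.  44.  18.]] [array([561.6,  41. ]), array([32.9, 26.9]), np.float64(56.4)]
[[559.7 171.1  14.9]
 [562.  127.8  15.4]
 [564.   88.2  15. ]
 [565.   47.3  14.4]]
expected [array([558.8, 170.7]), array([560.9, 128.8]), array([563. ,  86.8]), array([565.1,  44.9])]st.py:6: RuntimeWarning: invalid value encountered in divide
  rgb=c["frame"].astype(float);S=((rgb[...,0]-rgb[...,2])/rgb.max(2)*255).clip(0,255).astype(np.uint8)
st.py:6: RuntimeWarning: invalid value encountered in cast
  rgb=c["frame"].astype(float);S=((rgb[...,0]-rgb[...,2])/rgb.max(2)*255).clip(0,255).astype(np.uint8)
```

View pics/c2.png

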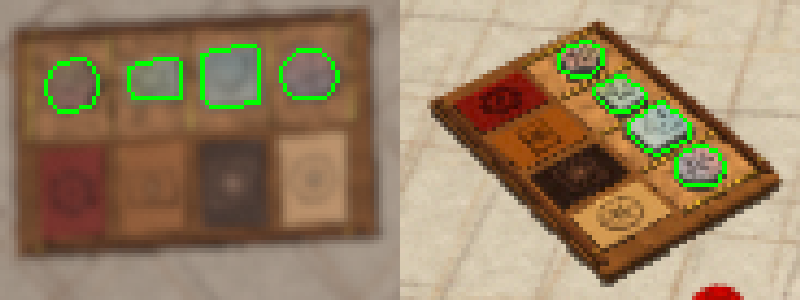

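Both views agree to about 2 mm, and the stamp faces stand at about 15 mm, which fits stamps 12–14 mm high on a 10 mm board. From the left the order is flower (559,169), oblong (562,127), square (564,87), round (565,46). The frame centre is about (504,-249), yaw -0.29. The channel order from the head is therefore round, square, oblong, flower, and I start with round.

```bash
python3 -m inch '[{"slide":[0.41,-0.56,-0.1],"yaw":-1.27},{"slide":[0.41,-0.56,-0.1],"yaw":-1.27},{"slide":[0.41,-0.56,-0.1],"yaw":-1.27},{"slide":[0.41,-0.56,-0.1],"yaw":-1.27},{"slide":[0.41,-0.56,-0.1],"yaw":-1.27},{"slide":[0.41,-0.56,-0.1],"yaw":-1.27},{"slide":[0.41,-0.56,-0.1],"yaw":-1.27},{"slide":[0.41,-0.56,-0.1],"yaw":-1.27},{"slide":[0.41,-0.56,-0.1],"yaw":-1.27},{"slide":[0.41,-0.56,-0.1],"yaw":-1.27},{"slide":[0.41,-0.56,-0.1],"yaw":-1.27},{"slide":[0.41,-0.56,-0.1],"yaw":-1.27},{"slide":[0.41,-0.56,-0.1],"yaw":-1.27},{"slide":[0.41,-0.56,-0.1],"yaw":-1.27},{"slide":[0.41,-0.56,-0.1],"yaw":-1.27},{"slide":[0.41,-0.56,-0.1],"yaw":-1.27},{"slide":[0.41,-0.56,-0.1],"yaw":-1.27},{"slide":[0.41,-0.56,-0.1],"yaw":-1.27},{"slide":[0.41,-0.56,-0.1],"yaw":-1.27},{"slide":[0.41,-0.56,-0.1],"yaw":-1.27}]' 0 40
cat > y.py <<'E'
from workcell import *
import numpy as np
o=get_obs();q=o["ee_rot"];x,y,z,w=q
print("t",round(float(o["clock"]),2),"pos",np.round(o["position"],4),"closing angle",round(float(np.arctan2(1-2*(x*x+z*z),2*(x*y-z*w))),4),"grip",o["grip_width"],o["grasp_force"],"F",np.round(o["ft_force"],1),"q",np.round(o["joint_pos"],2))
E
python3 y.py
```

```text
clock: 1.77
position: [0.5634, 0.0463, 0.1419]
ee_rot: [0.688, 0.725, -0.0, -0.0]
ft_force: [0.8, 0.1, -0.2]
grip_width: 0.998
grasp_force: 0.0
t 1.77 pos [0.5634 0.0463 0.1419] closing angle 0.0521 grip 0.9977179783122015 0.0 F [ 0.8  0.1 -0.2] q [-0.6   0.3   0.52  1.77 -0.17  1.12  0.02]
```

```bash
python3 -m inch '[{"slide":[0.001,0,-0.03],"yaw":0},{"slide":[0.001,0,-0.06],"yaw":0},{"slide":[0.001,0,-0.085],"yaw":0},{"slide":[0.001,0,-0.1],"yaw":0},{"slide":[0.001,0,-0.11],"yaw":0},{"slide":[0.001,0,-0.116],"yaw":0},{"slide":[0.001,0,-0.116],"yaw":0},{"slide":[0.001,0,-0.116],"yaw":0}]'
python3 -m inch '[{"slide":[0,0,0],"yaw":0},{"slide":[0,0,0],"yaw":0},{"slide":[0,0,0],"yaw":0},{"slide":[0,0,0],"yaw":0},{"slide":[0,0,0],"yaw":0},{"slide":[0,0,0],"yaw":0},{"slide":[0,0,0],"yaw":0},{"slide":[0,0,0],"yaw":0}]' 255 40
cat > crop.py <<'E'
import sys
from h import *
from workcell import camera
n=sys.argv[1];P=[float(v) for v in sys.argv[2].split(",")]
ims=[]
for k,w in(("top",80),("scene",100)):
    c=camera(k);np.savez(f"{k}_{n}.npz",**c);u,v=proj(c,P)[0].round().astype(int)
    x0=np.clip(u-w//2,0,512-w);y0=np.clip(v-w//2,0,384-w);print(k,x0,y0,w)
    ims.append(cv2.resize(np.ascontiguousarray(c["frame"][y0:y0+w,x0:x0+w,::-1]),(400,400),interpolation=cv2.INTER_CUBIC))
cv2.imwrite(f"pics/{n}.png",np.hstack(ims))
E
python3 y.py; python3 crop.py g1 0.56,0.05,0.03
```

```text
clock: 2.43
position: [0.5652, 0.0464, 0.0271]
ee_rot: [0.688, 0.725, 0.0, 0.0]
ft_force: [-0.0, -0.3, 0.1]
grip_width: 1.001
grasp_force: 0.0
clock: 3.1
position: [0.5651, 0.0459, 0.027]
ee_rot: [0.689, 0.725, 0.0, -0.0]
ft_force: [-2.5, 0.3, 7.1]
grip_width: 0.295
grasp_force: 39.0
t 3.1 pos [0.5651 0.0459 0.027 ] closing angle 0.0519 grip 0.29458339640564235 38.98923186283355 F [-2.5  0.3  7.1] q [-0.55  0.46  0.47  1.85 -0.26  0.9   0.1 ]
top 156 158 80
scene 176 115 100
```

View pics/g1.png

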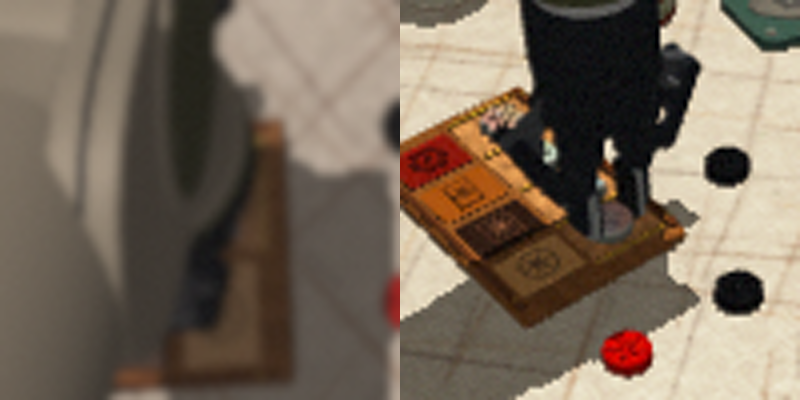

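```bash
python3 - <<'E'
from h import *
t=load("top0.npz");s=load("scene0.npz")
fc=np.array([.5048,-.248]);a=-.291;Rf=np.array([[np.cos(a),-np.sin(a)],[np.sin(a),np.cos(a)]])
for c,n in((t,"top"),(s,"scene")):
    g=cv2.cvtColor(c["frame"],cv2.COLOR_RGB2GRAY).astype(np.float32)
    for z,lab in((.01,"bed"),(.014,"rail")):
      xs=np.arange(-.056,.056,.0005);rows=[]
      for y in np.arange(-.05,.07,.002):
        w=np.c_[fc+np.c_[xs,0*xs+y]@Rf.T,0*xs+z];u=proj(c,w).astype(np.float32)
        rows.append(cv2.remap(g,u[:,:1],u[:,1:],cv2.INTER_LINEAR)[:,0])
      p=np.mean(rows,0);d=np.gradient(p);o=np.argsort(-abs(d))
      pk=[i for i in range(2,len(d)-2) if abs(d[i])==abs(d[i-2:i+3]).max() and abs(d[i])>1.0]
      print(n,lab,[(round(xs[i]*1000,1),round(float(d[i]),1)) for i in pk])
    ys=np.arange(-.125,.125,.0005);p=np.mean([cv2.remap(g,*[proj(c,np.c_[fc+np.c_[0*ys+x,ys]@Rf.T,0*ys+.01]).astype(np.float32)[:,k:k+1] for k in(0,1)],cv2.INTER_LINEAR)[:,0] for x in np.arange(-.01,.0101,.002)],0);d=np.gradient(p)
    pk=[i for i in range(2,len(d)-2) if abs(d[i])==abs(d[i-2:i+3]).max() and abs(d[i])>1.5]
    print(n,"y",[(round(ys[i]*1000,1),round(float(d[i]),1)) for i in pk])
E
```

```text
top bed [(np.float64(-46.0), -3.8), (np.float64(-27.5), -3.2), (np.float64(-17.0), 5.6), (np.float64(18.0), -5.7), (np.float64(29.0), 2.8), (np.float64(46.0), 2.9)]
top rail [(np.float64(-46.0), -3.8), (np.float64(-27.5), -3.2), (np.float64(-17.0), 5.6), (np.float64(18.0), -5.6), (np.float64(28.5), 2.8), (np.float64(45.5), 2.9)]
top y [(np.float64(-114.5), -3.3), (np.float64(-91.0), -2.3), (np.float64(-82.5), 4.2), (np.float64(-73.0), 3.8), (np.float64(89.5), 1.7), (np.float64(102.5), -3.0), (np.float64(116.5), 2.7)]
scene bed [(np.float64(-47.5), -22.5), (np.float64(-44.5), 11.2), (np.float64(-28.0), -14.9), (np.float64(-17.0), 18.5), (np.float64(17.0), -17.7), (np.float64(21.0), 3.6), (np.float64(28.5), 8.5), (np.float64(44.5), 9.8)]
scene rail [(np.float64(-48.5), -22.0), (np.float64(-45.0), 11.5), (np.float64(-29.0), -15.2), (np.float64(-18.0), 18.6), (np.float64(16.0), -17.6), (np.float64(20.0), 3.6), (np.float64(27.5), 8.9), (np.float64(43.5), 9.9)]
scene y [(np.float64(-119.0), -24.7), (np.float64(-114.5), 13.5), (np.float64(-101.5), 6.9), (np.float64(-97.0), -19.1), (np.float64(-90.5), 13.9), (np.float64(-88.0), -6.0), (np.float64(-86.0), -4.5), (np.float64(-83.0), -3.2), (np.float64(-80.5), -2.6), (np.float64(-72.5), 4.1), (np.float64(-69.0), 3.4), (np.float64(-66.0), 6.7), (np.float64(-55.0), 3.9), (np.float64(87.5), -11.3), (np.float64(98.0), 13.3), (np.float64(115.0), 5.3)]
```

```bash
python3 -m inch '[{"slide":[0,0,0.01],"yaw":0},{"slide":[0,0,0.03],"yaw":0},{"slide":[0,0,0.06],"yaw":0},{"slide":[0,0,0.07],"yaw":0},{"slide":[0,0,0.07],"yaw":0},{"slide":[0,0,0.07],"yaw":0}]'
```

```text
clock: 3.7
position: [0.5651, 0.046, 0.0967]
ee_rot: [0.688, 0.725, 0.001, 0.0]
ft_force: [-0.3, -0.3, -0.4]
grip_width: 0.291
grasp_force: 39.3
```

```bash
python3 -m inch '[{"slide":[-0.007,-0.038,0],"yaw":-0.06},{"slide":[-0.014,-0.077,0],"yaw":-0.12},{"slide":[-0.021,-0.115,0],"yaw":-0.18},{"slide":[-0.028,-0.154,0],"yaw":-0.24},{"slide":[-0.035,-0.192,0],"yaw":-0.3},{"slide":[-0.0414,-0.2308,0],"yaw":-0.343},{"slide":[-0.0414,-0.2308,-0.02],"yaw":-0.343},{"slide":[-0.0414,-0.2308,-0.04],"yaw":-0.343},{"slide":[-0.0414,-0.2308,-0.05],"yaw":-0.343},{"slide":[-0.0414,-0.2308,-0.05],"yaw":-0.343},{"slide":[-0.0414,-0.2308,-0.05],"yaw":-0.343}]'
python3 y.py; python3 crop.py p1 0.52,-0.19,0.03
```

```text
clock: 4.62
position: [0.5229, -0.1845, 0.0456]
ee_rot: [0.802, 0.597, -0.001, -0.001]
ft_force: [-0.0, 0.3, 0.6]
grip_width: 0.294
grasp_force: 39.3
t 4.62 pos [ 0.5229 -0.1845  0.0456] closing angle -0.2903 grip 0.29361712949430996 39.31170671562086 F [-0.   0.3  0.6] q [-0.27  0.44  0.63  1.88 -0.32  0.93  0.22]
top 265 176 80
scene 222 186 100
```

View pics/p1.png

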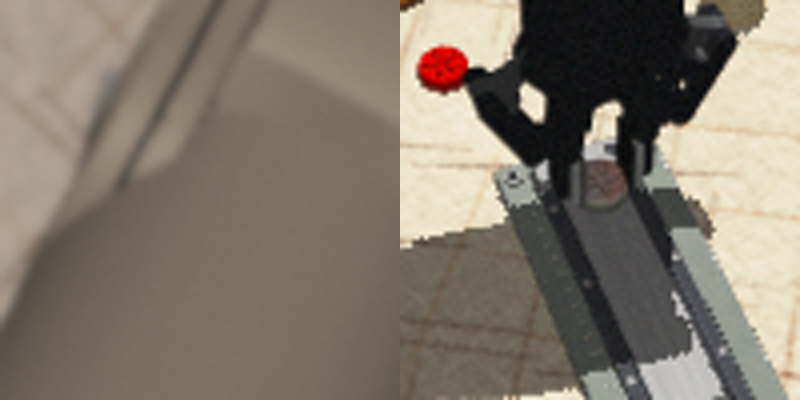

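```bash
python3 -c "
from h import *
c=load('scene_p1.npz');print(plane(c,[[272.5,232]],.037))"
python3 -m inch '[{"slide":[0.0008,-0.0003,-0.006],"yaw":0},{"slide":[0.0008,-0.0003,-0.012],"yaw":0},{"slide":[0.0008,-0.0003,-0.016],"yaw":0},{"slide":[0.0008,-0.0003,-0.018],"yaw":0},{"slide":[0.0008,-0.0003,-0.018],"yaw":0},{"slide":[0.0008,-0.0003,-0.018],"yaw":0}]'
```

```text
[[ 0.52252601 -0.18674378  0.037     ]]
clock: 5.22
position: [0.5242, -0.1854, 0.0283]
ee_rot: [0.802, 0.597, -0.0, -0.0]
ft_force: [0.4, -0.2, 0.1]
grip_width: 0.289
grasp_force: 39.3
```

```bash
python3 -m inch '[{"slide":[0,0,-0.001],"yaw":0},{"slide":[0,0,-0.0015],"yaw":0},{"slide":[0,0,-0.0015],"yaw":0},{"slide":[0,0,-0.0015],"yaw":0}]'; python3 -m inch '[{"slide":[0,0,0],"yaw":0},{"slide":[0,0,0],"yaw":0},{"slide":[0,0,0],"yaw":0},{"slide":[0,0,0],"yaw":0},{"slide":[0,0,0.02],"yaw":0},{"slide":[0,0,0.04],"yaw":0},{"slide":[0,0,0.08],"yaw":0},{"slide":[0,0,0.08],"yaw":0},{"slide":[0,0,0.08],"yaw":0}]' 0 40; python3 y.py
```

```text
clock: 5.55
position: [0.5244, -0.1854, 0.0271]
ee_rot: [0.802, 0.597, 0.0, 0.0]
ft_force: [-0.3, 0.8, 1.9]
grip_width: 0.292
grasp_force: 39.7
clock: 6.3
position: [0.5257, -0.1857, 0.1088]
ee_rot: [0.802, 0.597, 0.002, 0.001]
ft_force: [-0.1, -0.5, -0.3]
grip_width: 1.0
grasp_force: 0.0
t 6.3 pos [ 0.5257 -0.1857  0.1088] closing angle -0.291 grip 0.9996622747149954 0.0 F [-0.1 -0.5 -0.3] q [-0.31  0.35  0.68  1.83 -0.25  1.05  0.17]
```

```bash
python3 -m inch '[{"slide":[0.005,0.039,0],"yaw":0.05},{"slide":[0.01,0.078,0],"yaw":0.1},{"slide":[0.016,0.117,0],"yaw":0.15},{"slide":[0.022,0.156,0],"yaw":0.2},{"slide":[0.028,0.195,0],"yaw":0.25},{"slide":[0.034,0.234,0],"yaw":0.3},{"slide":[0.039,0.272,0],"yaw":0.343},{"slide":[0.039,0.272,0],"yaw":0.343},{"slide":[0.039,0.272,0],"yaw":0.343}]'; python3 y.py; python3 crop.py p2 0.52,-0.19,0.03
```

```text
clock: 7.05
position: [0.5626, 0.0895, 0.1055]
ee_rot: [0.687, 0.727, -0.001, -0.001]
ft_force: [-0.6, -0.4, 0.8]
grip_width: 1.003
grasp_force: 0.0
t 7.05 pos [0.5626 0.0895 0.1055] closing angle 0.0569 grip 1.0030660635247344 0.0 F [-0.6 -0.4  0.8] q [-0.65  0.35  0.5   1.79 -0.19  1.05 -0.03]
top 265 176 80
scene 222 186 100
```

View pics/p2.png

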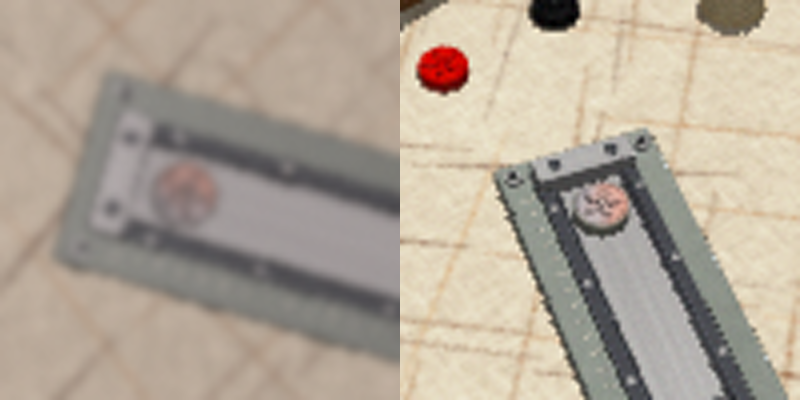

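The round stamp is seated in the channel near the head, at top-crop (187,190), with a small gap. Next is square.

```bash
python3 -m inch '[{"slide":[0,0,-0.025],"yaw":0},{"slide":[0,0,-0.05],"yaw":0},{"slide":[0,0,-0.065],"yaw":0},{"slide":[0,0,-0.075],"yaw":0},{"slide":[0,0,-0.081],"yaw":0},{"slide":[0,0,-0.081],"yaw":0},{"slide":[0,0,-0.081],"yaw":0}]';python3 y.py
```

```text
clock: 7.73
position: [0.5637, 0.0861, 0.0263]
ee_rot: [0.689, 0.725, 0.0, 0.0]
ft_force: [-0.2, -0.5, 0.3]
grip_width: 1.0
grasp_force: 0.0
t 7.73 pos [0.5637 0.0861 0.0263] closing angle 0.051 grip 1.0000800825155618 0.0 F [-0.2 -0.5  0.3] q [-0.61  0.46  0.46  1.84 -0.26  0.9   0.02]
```

```bash
python3 -m inch '[{"slide":[0,0,0],"yaw":0},{"slide":[0,0,0],"yaw":0},{"slide":[0,0,0],"yaw":0},{"slide":[0,0,0],"yaw":0},{"slide":[0,0,0],"yaw":0},{"slide":[0,0,0],"yaw":0},{"slide":[0,0,0],"yaw":0},{"slide":[0,0,0.01],"yaw":0},{"slide":[0,0,0.03],"yaw":0},{"slide":[0,0,0.06],"yaw":0},{"slide":[0,0,0.07],"yaw":0},{"slide":[0,0,0.07],"yaw":0}]' 255 40
python3 -m inch '[{"slide":[-0.006,-0.038,0],"yaw":-0.05},{"slide":[-0.012,-0.076,0],"yaw":-0.1},{"slide":[-0.019,-0.114,0],"yaw":-0.15},{"slide":[-0.025,-0.152,0],"yaw":-0.2},{"slide":[-0.031,-0.19,0],"yaw":-0.25},{"slide":[-0.038,-0.228,0],"yaw":-0.3},{"slide":[-0.044,-0.266,0],"yaw":-0.343},{"slide":[-0.0505,-0.3075,0],"yaw":-0.343},{"slide":[-0.0505,-0.3075,0],"yaw":-0.343},{"slide":[-0.0505,-0.3075,-0.02],"yaw":-0.343},{"slide":[-0.0505,-0.3075,-0.04],"yaw":-0.343},{"slide":[-0.0505,-0.3075,-0.05],"yaw":-0.343},{"slide":[-0.0505,-0.3075,-0.05],"yaw":-0.343},{"slide":[-0.0505,-0.3075,-0.05],"yaw":-0.343}]'
python3 y.py
```

```text
clock: 8.73
position: [0.5651, 0.087, 0.0992]
ee_rot: [0.689, 0.725, 0.002, 0.001]
ft_force: [0.8, -0.5, 0.1]
grip_width: 0.34
grasp_force: 39.7
clock: 9.9
position: [0.5124, -0.2206, 0.0455]
ee_rot: [0.802, 0.597, -0.001, -0.0]
ft_force: [0.2, 0.1, -0.9]
grip_width: 0.337
grasp_force: 39.6
t 9.9 pos [ 0.5124 -0.2206  0.0455] closing angle -0.2907 grip 0.3371818133317974 39.64732646942139 F [ 0.2  0.1 -0.9] q [-0.21  0.45  0.65  1.87 -0.33  0.94  0.3 ]
```

```bash
python3 -m inch '[{"slide":[0.0003,-0.0003,-0.007],"yaw":0},{"slide":[0.0003,-0.0003,-0.013],"yaw":0},{"slide":[0.0003,-0.0003,-0.017],"yaw":0},{"slide":[0.0003,-0.0003,-0.0195],"yaw":0},{"slide":[0.0003,-0.0003,-0.0195],"yaw":0},{"slide":[0.0003,-0.0003,-0.0195],"yaw":0}]'
```

```text
clock: 10.4
position: [0.5132, -0.2211, 0.0265]
ee_rot: [0.802, 0.597, 0.0, 0.0]
ft_force: [-1.4, 0.6, 2.3]
grip_width: 0.337
grasp_force: 40.0
```

```bash
python3 -m inch '[{"slide":[0,0,0],"yaw":0},{"slide":[0,0,0],"yaw":0},{"slide":[0,0,0],"yaw":0},{"slide":[0,0,0],"yaw":0},{"slide":[0,0,0.02],"yaw":0},{"slide":[0,0,0.04],"yaw":0},{"slide":[0,0,0.08],"yaw":0},{"slide":[0.007,0.04,0.08],"yaw":0.04},{"slide":[0.012,0.08,0.08],"yaw":0.08},{"slide":[0.018,0.12,0.08],"yaw":0.12},{"slide":[0.024,0.16,0.08],"yaw":0.16},{"slide":[0.03,0.2,0.08],"yaw":0.2},{"slide":[0.036,0.24,0.08],"yaw":0.25},{"slide":[0.042,0.28,0.08],"yaw":0.3},{"slide":[0.046,0.32,0.08],"yaw":0.343},{"slide":[0.049,0.348,0.08],"yaw":0.343},{"slide":[0.049,0.348,0.08],"yaw":0.343},{"slide":[0.049,0.348,0.08],"yaw":0.343}]' 0 40; python3 y.py; python3 crop.py p3 0.51,-0.21,0.03
```

```text
clock: 11.9
position: [0.5619, 0.1288, 0.106]
ee_rot: [0.687, 0.726, -0.0, -0.0]
ft_force: [0.3, -1.2, 0.2]
grip_width: 0.997
grasp_force: 0.0
t 11.9 pos [0.5619 0.1288 0.106 ] closing angle 0.0554 grip 0.9968860921435051 0.0 F [ 0.3 -1.2  0.2] q [-0.71  0.36  0.49  1.77 -0.19  1.05 -0.1 ]
top 274 180 80
scene 225 194 100
```

View pics/p3.png

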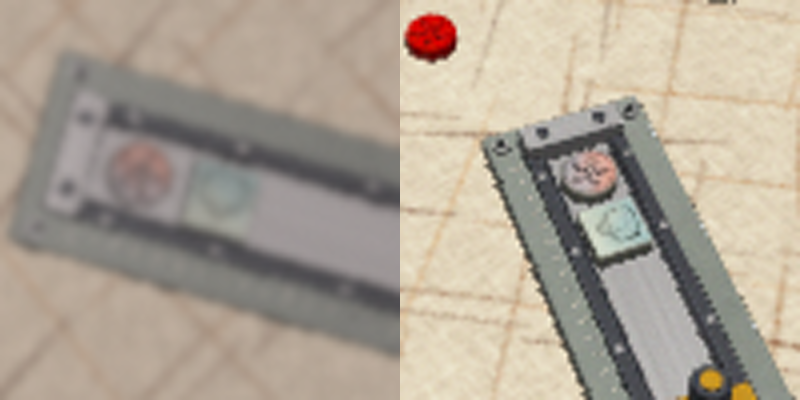

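```bash
python3 -m inch '[{"slide":[0,0,-0.025],"yaw":0},{"slide":[0,0,-0.05],"yaw":0},{"slide":[0,0,-0.065],"yaw":0},{"slide":[0,0,-0.075],"yaw":0},{"slide":[0,0,-0.08],"yaw":0},{"slide":[0,0,-0.08],"yaw":0},{"slide":[0,0,-0.08],"yaw":0}]';python3 y.py
```

```text
clock: 12.58
position: [0.5626, 0.1263, 0.0271]
ee_rot: [0.689, 0.725, 0.0, 0.0]
ft_force: [-0.1, -0.3, 0.5]
grip_width: 1.001
grasp_force: 0.0
t 12.58 pos [0.5626 0.1263 0.0271] closing angle 0.0511 grip 1.0013995342714117 0.0 F [-0.1 -0.3  0.5] q [-0.67  0.47  0.45  1.82 -0.26  0.9  -0.05]
```

Round and square both sit flat in the channel, at top-crop (140,173) and (222,193). Next is oblong.

```bash
python3 -m inch '[{"slide":[0,0,-0.0005],"yaw":0},{"slide":[0,0,-0.0005],"yaw":0},{"slide":[0,0,-0.0005],"yaw":0},{"slide":[0,0,-0.0005],"yaw":0},{"slide":[0,0,-0.0005],"yaw":0},{"slide":[0,0,-0.0005],"yaw":0},{"slide":[0,0,-0.0005],"yaw":0},{"slide":[0,0,0.01],"yaw":0},{"slide":[0,0,0.03],"yaw":0},{"slide":[0,0,0.06],"yaw":0},{"slide":[0,0,0.07],"yaw":0},{"slide":[0,0,0.07],"yaw":0}]' 255 40
python3 -m inch '[{"slide":[-0.006,-0.038,0],"yaw":-0.04},{"slide":[-0.012,-0.076,0],"yaw":-0.08},{"slide":[-0.018,-0.114,0],"yaw":-0.12},{"slide":[-0.024,-0.152,0],"yaw":-0.16},{"slide":[-0.03,-0.19,0],"yaw":-0.2},{"slide":[-0.036,-0.228,0],"yaw":-0.24},{"slide":[-0.042,-0.266,0],"yaw":-0.28},{"slide":[-0.048,-0.304,0],"yaw":-0.32},{"slide":[-0.054,-0.342,0],"yaw":-0.343},{"slide":[-0.06,-0.384,0],"yaw":-0.343},{"slide":[-0.06,-0.384,0],"yaw":-0.343},{"slide":[-0.06,-0.384,-0.02],"yaw":-0.343},{"slide":[-0.06,-0.384,-0.04],"yaw":-0.343},{"slide":[-0.06,-0.384,-0.05],"yaw":-0.343},{"slide":[-0.06,-0.384,-0.05],"yaw":-0.343},{"slide":[-0.06,-0.384,-0.05],"yaw":-0.343}]'
python3 y.py
```

```text
clock: 13.58
position: [0.5639, 0.1272, 0.0997]
ee_rot: [0.689, 0.725, 0.002, 0.001]
ft_force: [-0.3, 0.5, 0.2]
grip_width: 0.235
grasp_force: 39.1
clock: 14.92
position: [0.5017, -0.257, 0.046]
ee_rot: [0.802, 0.597, -0.001, -0.0]
ft_force: [-0.4, -1.3, -0.6]
grip_width: 0.239
grasp_force: 39.2
t 14.92 pos [ 0.5017 -0.257   0.046 ] closing angle -0.2909 grip 0.2385262312157981 39.15538966655731 F [-0.4 -1.3 -0.6] q [-0.15  0.46  0.66  1.85 -0.35  0.94  0.38]
```

```bash
python3 -m inch '[{"slide":[0.0003,0,-0.007],"yaw":0},{"slide":[0.0003,0,-0.013],"yaw":0},{"slide":[0.0003,0,-0.017],"yaw":0},{"slide":[0.0003,0,-0.0195],"yaw":0},{"slide":[0.0003,0,-0.0195],"yaw":0},{"slide":[0.0003,0,-0.0195],"yaw":0}]'
```

```text
clock: 15.42
position: [0.5024, -0.2572, 0.0269]
ee_rot: [0.802, 0.597, -0.0, 0.0]
ft_force: [0.1, -0.1, -0.6]
grip_width: 0.235
grasp_force: 39.2
```

```bash
python3 -m inch '[{"slide":[0,0,-0.0007],"yaw":0},{"slide":[0,0,-0.0007],"yaw":0}]';  python3 -m inch '[{"slide":[0,0,0],"yaw":0},{"slide":[0,0,0],"yaw":0},{"slide":[0,0,0],"yaw":0},{"slide":[0,0,0],"yaw":0},{"slide":[0,0,0.02],"yaw":0},{"slide":[0,0,0.04],"yaw":0},{"slide":[0,0,0.08],"yaw":0},{"slide":[0.006,0.04,0.08],"yaw":0.03},{"slide":[0.011,0.08,0.08],"yaw":0.07},{"slide":[0.016,0.12,0.08],"yaw":0.1},{"slide":[0.022,0.16,0.08],"yaw":0.13},{"slide":[0.027,0.2,0.08],"yaw":0.16},{"slide":[0.032,0.24,0.08],"yaw":0.2},{"slide":[0.038,0.28,0.08],"yaw":0.24},{"slide":[0.044,0.32,0.08],"yaw":0.28},{"slide":[0.05,0.36,0.08],"yaw":0.32},{"slide":[0.055,0.4,0.08],"yaw":0.343},{"slide":[0.057,0.4265,0.08],"yaw":0.343},{"slide":[0.057,0.4265,0.08],"yaw":0.343},{"slide":[0.057,0.4265,0.08],"yaw":0.343}]' 0 40; python3 y.py; python3 crop.py p4 0.50,-0.23,0.03
python3 -m inch '[{"slide":[0,0,-0.025],"yaw":0},{"slide":[0,0,-0.05],"yaw":0},{"slide":[0,0,-0.065],"yaw":0},{"slide":[0,0,-0.075],"yaw":0},{"slide":[0,0,-0.08],"yaw":0},{"slide":[0,0,-0.08],"yaw":0},{"slide":[0,0,-0.08],"yaw":0}]';python3 y.py
```

```text
clock: 15.58
position: [0.5025, -0.2572, 0.0263]
ee_rot: [0.802, 0.597, 0.0, 0.0]
ft_force: [0.8, -0.3, 0.4]
grip_width: 0.233
grasp_force: 39.2
clock: 17.25
position: [0.559, 0.1712, 0.1058]
ee_rot: [0.687, 0.726, -0.0, -0.0]
ft_force: [0.2, -1.3, -0.6]
grip_width: 1.005
grasp_force: 0.0
t 17.25 pos [0.559  0.1712 0.1058] closing angle 0.0554 grip 1.00525017808529 0.0 F [ 0.2 -1.3 -0.6] q [-0.76  0.38  0.47  1.75 -0.19  1.06 -0.17]
top 283 185 80
scene 227 203 100
clock: 17.93
position: [0.5599, 0.1689, 0.0269]
ee_rot: [0.689, 0.725, 0.0, 0.0]
ft_force: [-0.4, -0.2, -0.2]
grip_width: 0.999
grasp_force: 0.0
t 17.93 pos [0.5599 0.1689 0.0269] closing angle 0.0511 grip 0.9989532419769931 0.0 F [-0.4 -0.2 -0.2] q [-0.73  0.49  0.44  1.8  -0.25  0.91 -0.13]
```

View pics/p4.png

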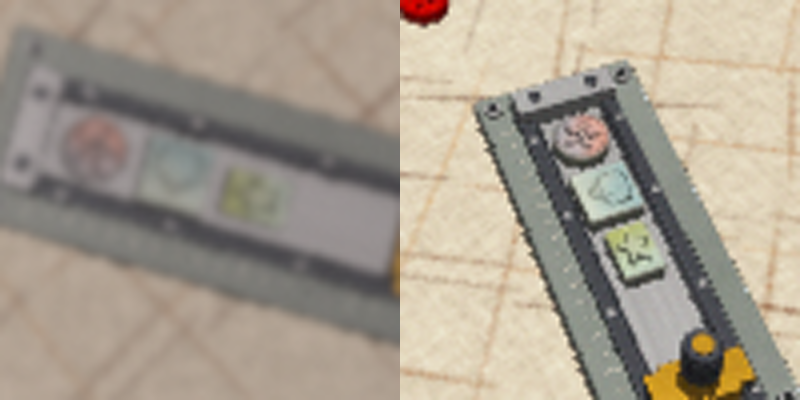

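Three stamps are in place, with room for the flower in front of the clamp.

```bash
python3 -m inch '[{"slide":[0,0,0],"yaw":0},{"slide":[0,0,0],"yaw":0},{"slide":[0,0,0],"yaw":0},{"slide":[0,0,0],"yaw":0},{"slide":[0,0,0],"yaw":0},{"slide":[0,0,0],"yaw":0},{"slide":[0,0,0],"yaw":0},{"slide":[0,0,0.01],"yaw":0},{"slide":[0,0,0.03],"yaw":0},{"slide":[0,0,0.06],"yaw":0},{"slide":[0,0,0.07],"yaw":0},{"slide":[0,0,0.07],"yaw":0}]' 255 40
python3 -m inch '[{"slide":[-0.006,-0.038,0],"yaw":-0.03},{"slide":[-0.012,-0.076,0],"yaw":-0.06},{"slide":[-0.018,-0.114,0],"yaw":-0.1},{"slide":[-0.024,-0.152,0],"yaw":-0.13},{"slide":[-0.03,-0.19,0],"yaw":-0.16},{"slide":[-0.036,-0.228,0],"yaw":-0.2},{"slide":[-0.042,-0.266,0],"yaw":-0.23},{"slide":[-0.047,-0.304,0],"yaw":-0.26},{"slide":[-0.053,-0.342,0],"yaw":-0.29},{"slide":[-0.058,-0.38,0],"yaw":-0.32},{"slide":[-0.064,-0.42,0],"yaw":-0.343},{"slide":[-0.068,-0.462,0],"yaw":-0.343},{"slide":[-0.068,-0.462,0],"yaw":-0.343},{"slide":[-0.068,-0.462,0],"yaw":-0.343},{"slide":[-0.068,-0.462,-0.02],"yaw":-0.343},{"slide":[-0.068,-0.462,-0.04],"yaw":-0.343},{"slide":[-0.068,-0.462,-0.05],"yaw":-0.343},{"slide":[-0.068,-0.462,-0.05],"yaw":-0.343},{"slide":[-0.068,-0.462,-0.05],"yaw":-0.343}]'
python3 y.py
```

```text
clock: 18.93
position: [0.5612, 0.1699, 0.0995]
ee_rot: [0.689, 0.725, 0.003, 0.001]
ft_force: [-0.6, 0.5, -0.6]
grip_width: 0.288
grasp_force: 39.6
clock: 20.52
position: [0.4913, -0.2918, 0.0459]
ee_rot: [0.802, 0.598, -0.0, -0.001]
ft_force: [0.5, -0.8, -0.0]
grip_width: 0.286
grasp_force: 39.6
t 20.52 pos [ 0.4913 -0.2918  0.0459] closing angle -0.29 grip 0.28597956693935844 39.56528595008422 F [ 0.5 -0.8 -0. ] q [-0.09  0.48  0.68  1.83 -0.37  0.95  0.45]
```

```bash
python3 -m inch '[{"slide":[0.0003,-0.0005,-0.007],"yaw":0},{"slide":[0.0003,-0.0005,-0.013],"yaw":0},{"slide":[0.0003,-0.0005,-0.017],"yaw":0},{"slide":[0.0003,-0.0005,-0.0195],"yaw":0},{"slide":[0.0003,-0.0005,-0.0195],"yaw":0},{"slide":[0.0003,-0.0005,-0.0195],"yaw":0}]'
```

```text
clock: 21.02
position: [0.4917, -0.2932, 0.0267]
ee_rot: [0.802, 0.597, 0.0, 0.0]
ft_force: [-0.9, 0.1, 0.3]
grip_width: 0.288
grasp_force: 39.7
```

```bash
python3 -m inch '[{"slide":[0,0,0],"yaw":0},{"slide":[0,0,0],"yaw":0},{"slide":[0,0,0],"yaw":0},{"slide":[0,0,0],"yaw":0},{"slide":[0,0,0.02],"yaw":0},{"slide":[0,0,0.04],"yaw":0},{"slide":[0,0,0.08],"yaw":0},{"slide":[0,0.04,0.1],"yaw":0},{"slide":[0,0.08,0.1],"yaw":0},{"slide":[0,0.12,0.1],"yaw":0},{"slide":[0,0.16,0.1],"yaw":0},{"slide":[0,0.2,0.1],"yaw":0},{"slide":[0,0.24,0.1],"yaw":0},{"slide":[0,0.28,0.1],"yaw":0},{"slide":[0,0.3,0.1],"yaw":0},{"slide":[0,0.3,0.1],"yaw":0}]' 0 40; python3 y.py; python3 crop.py p5 0.49,-0.28,0.03
```

```text
clock: 22.35
position: [0.4916, 0.0124, 0.1266]
ee_rot: [0.8, 0.6, 0.001, -0.001]
ft_force: [0.3, -0.2, 1.1]
grip_width: 0.999
grasp_force: 0.0
t 22.35 pos [0.4916 0.0124 0.1266] closing angle -0.2836 grip 0.9991958806176857 0.0 F [ 0.3 -0.2  1.1] q [-0.68  0.15  0.61  1.97 -0.1   1.05 -0.31]
top 306 189 80
scene 239 223 100
```

View pics/p5.png

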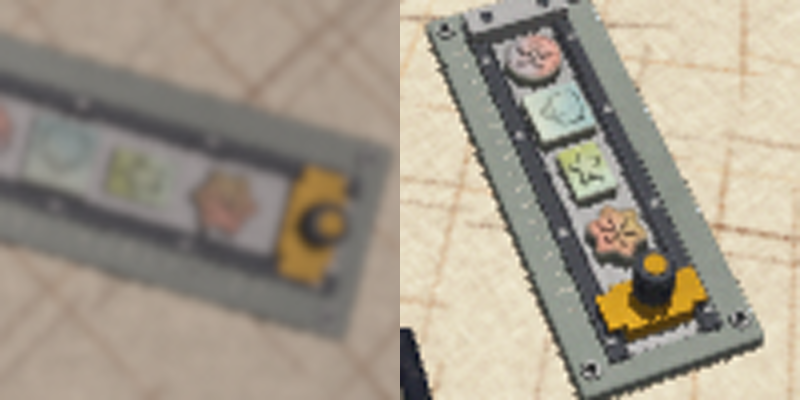

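All four are in order, with the flower at top-crop (224,205). The knob cap is at top-crop (320,222) and scene-crop (655-400,264).

```bash
python3 -c "
from h import *
t=load('top_p5.npz');s=load('scene_p5.npz')
X=tri(t,[[306+320/5,189+222/5]],s,[[239+255/4,223+264/4]]);print(X,plane(t,[[370,233.4]],.0505),plane(s,[[302.75,289]],.0505))
a=-.291;R=np.array([[np.cos(a),-np.sin(a)],[np.sin(a),np.cos(a)]]);print((X[0,:2]-[.5048,-.248])@R)"
```

```text
[[ 0.48159372 -0.32791957  0.0464435 ]] [[ 0.48067137 -0.32627147  0.0505    ]] [[ 0.48068966 -0.33001918  0.0505    ]]
[ 0.00069912 -0.08321767]
```

```bash
python3 -m inch '[{"slide":[-0.001,-0.04,0],"yaw":0},{"slide":[-0.002,-0.08,0],"yaw":0},{"slide":[-0.004,-0.12,0],"yaw":0},{"slide":[-0.005,-0.16,0],"yaw":0},{"slide":[-0.006,-0.2,0],"yaw":0},{"slide":[-0.008,-0.24,0],"yaw":0},{"slide":[-0.01,-0.28,0],"yaw":0},{"slide":[-0.011,-0.32,0],"yaw":0},{"slide":[-0.0113,-0.3355,0],"yaw":0},{"slide":[-0.0113,-0.3355,0],"yaw":0},{"slide":[-0.0113,-0.3355,0],"yaw":0},{"slide":[-0.0113,-0.3355,-0.03],"yaw":0},{"slide":[-0.0113,-0.3355,-0.055],"yaw":0},{"slide":[-0.0113,-0.3355,-0.075],"yaw":0},{"slide":[-0.0113,-0.3355,-0.085],"yaw":0},{"slide":[-0.0113,-0.3355,-0.085],"yaw":0},{"slide":[-0.0113,-0.3355,-0.085],"yaw":0}]'; python3 y.py
python3 -m inch '[{"slide":[0,0,0],"yaw":0},{"slide":[0,0,0],"yaw":0},{"slide":[0,0,0],"yaw":0},{"slide":[0,0,0],"yaw":0},{"slide":[0,0,0],"yaw":0},{"slide":[0,0,0],"yaw":0},{"slide":[0,0,0],"yaw":0},{"slide":[0,0,0],"yaw":0},{"slide":[0,0,0],"yaw":0}]' 255 60;python3 y.py
```

```text
clock: 23.87
position: [0.4805, -0.3284, 0.0421]
ee_rot: [0.802, 0.597, -0.0, -0.0]
ft_force: [-0.3, -0.4, 0.6]
grip_width: 1.0
grasp_force: 0.0
t 23.87 pos [ 0.4805 -0.3284  0.0421] closing angle -0.2906 grip 0.9998054205109419 0.0 F [-0.3 -0.4  0.6] q [-0.04  0.52  0.71  1.81 -0.4   0.96  0.54]
clock: 24.62
position: [0.4818, -0.329, 0.0424]
ee_rot: [0.802, 0.597, 0.001, 0.001]
ft_force: [5.5, -1.7, 2.6]
grip_width: 0.186
grasp_force: 58.5
t 24.62 pos [ 0.4818 -0.329   0.0424] closing angle -0.2906 grip 0.18611364371760541 58.536145091056824 F [ 5.5 -1.7  2.6] q [-0.04  0.52  0.7   1.81 -0.4   0.96  0.54]
```

```bash
python3 -m inch '[{"slide":[0.0013,-0.0004,0],"yaw":0},{"slide":[0.0024,0.0034,0],"yaw":0},{"slide":[0.0036,0.0073,0],"yaw":0},{"slide":[0.0047,0.0111,0],"yaw":0},{"slide":[0.0059,0.0149,0],"yaw":0},{"slide":[0.007,0.0188,0],"yaw":0},{"slide":[0.0082,0.0226,0],"yaw":0},{"slide":[0.0093,0.0264,0],"yaw":0},{"slide":[0.0105,0.0302,0],"yaw":0},{"slide":[0.0116,0.0341,0],"yaw":0},{"slide":[0.0116,0.0341,0],"yaw":0}]'
python3 y.py
```

```text
clock: 25.53
position: [0.4923, -0.2948, 0.0424]
ee_rot: [0.802, 0.597, 0.0, 0.0]
ft_force: [0.3, 1.0, 6.9]
grip_width: 0.185
grasp_force: 59.2
t 25.53 pos [ 0.4923 -0.2948  0.0424] closing angle -0.291 grip 0.18530820434261586 59.17478621006012 F [0.3 1.  6.9] q [-0.11  0.5   0.71  1.83 -0.39  0.95  0.48]
```

```bash
for i in 1; do python3 -m inch '[{"slide":[0.0003,0.001,0],"yaw":0},{"slide":[0.0006,0.0019,0],"yaw":0},{"slide":[0.0009,0.0029,0],"yaw":0},{"slide":[0.0011,0.0038,0],"yaw":0},{"slide":[0.0011,0.0038,0],"yaw":0}]'; done; python3 -m inch '[{"slide":[0.0003,0.001,0],"yaw":0},{"slide":[0.0006,0.0019,0],"yaw":0},{"slide":[0.0006,0.0019,0],"yaw":0}]'
```

```text
clock: 25.95
position: [0.493, -0.292, 0.0424]
ee_rot: [0.802, 0.597, -0.0, 0.001]
ft_force: [-1.0, -2.6, 4.9]
grip_width: 0.181
grasp_force: 59.1
clock: 26.2
position: [0.4936, -0.29, 0.0423]
ee_rot: [0.802, 0.597, -0.0, 0.001]
ft_force: [-0.2, -3.2, 6.0]
grip_width: 0.188
grasp_force: 59.1
```

```bash
python3 -m inch '[{"slide":[0.0003,0.001,0],"yaw":0},{"slide":[0.0006,0.0019,0],"yaw":0},{"slide":[0.0006,0.0019,0],"yaw":0}]'; python3 -m inch '[{"slide":[0.0003,0.001,0],"yaw":0},{"slide":[0.0006,0.0019,0],"yaw":0},{"slide":[0.0006,0.0019,0],"yaw":0}]'
```

```text
clock: 26.45
position: [0.4942, -0.2881, 0.0423]
ee_rot: [0.802, 0.597, -0.0, 0.001]
ft_force: [-0.3, -2.6, 6.4]
grip_width: 0.182
grasp_force: 59.1
clock: 26.7
position: [0.4947, -0.2866, 0.0424]
ee_rot: [0.802, 0.597, -0.0, 0.001]
ft_force: [-1.4, -4.5, 5.8]
grip_width: 0.186
grasp_force: 59.1
```

```bash
python3 -m inch '[{"slide":[0.0003,0.001,0],"yaw":0},{"slide":[0.0006,0.0019,0],"yaw":0},{"slide":[0.0006,0.0019,0],"yaw":0}]'; python3 -m inch '[{"slide":[0.0003,0.001,0],"yaw":0},{"slide":[0.0006,0.0019,0],"yaw":0},{"slide":[0.0006,0.0019,0],"yaw":0}]'
```

```text
clock: 26.95
position: [0.4948, -0.286, 0.0424]
ee_rot: [0.803, 0.596, -0.001, 0.002]
ft_force: [-1.0, -8.9, 3.6]
grip_width: 0.183
grasp_force: 58.8
clock: 27.2
position: [0.495, -0.2855, 0.0424]
ee_rot: [0.803, 0.596, -0.002, 0.002]
ft_force: [-1.3, -13.8, 1.2]
grip_width: 0.183
grasp_force: 58.6
```

```bash
python3 -m inch '[{"slide":[0.0003,0.001,0],"yaw":0},{"slide":[0.0006,0.0019,0],"yaw":0},{"slide":[0.0006,0.0019,0],"yaw":0}]';python3 -m inch '[{"slide":[0,0,0],"yaw":0},{"slide":[0,0,0],"yaw":0},{"slide":[0,0,0],"yaw":0},{"slide":[0,0,0],"yaw":0},{"slide":[0,0,0.02],"yaw":0},{"slide":[0,0,0.05],"yaw":0},{"slide":[0,0,0.09],"yaw":0},{"slide":[0,0.04,0.1],"yaw":0},{"slide":[0,0.08,0.1],"yaw":0},{"slide":[0,0.12,0.1],"yaw":0},{"slide":[0,0.16,0.1],"yaw":0},{"slide":[0,0.2,0.1],"yaw":0},{"slide":[0,0.24,0.1],"yaw":0},{"slide":[0,0.28,0.1],"yaw":0},{"slide":[0,0.3,0.1],"yaw":0},{"slide":[0,0.3,0.1],"yaw":0}]' 0 40; python3 y.py; python3 crop.py p6 0.51,-0.25,0.03
```

```text
clock: 27.45
position: [0.4951, -0.2851, 0.0424]
ee_rot: [0.803, 0.595, -0.002, 0.003]
ft_force: [-2.0, -17.7, -0.7]
grip_width: 0.18
grasp_force: 58.5
clock: 28.78
position: [0.4963, 0.0267, 0.1415]
ee_rot: [0.8, 0.6, 0.0, -0.001]
ft_force: [-0.5, -0.0, -0.3]
grip_width: 1.006
grasp_force: 0.0
t 28.78 pos [0.4963 0.0267 0.1415] closing angle -0.2828 grip 1.0060137695687528 0.0 F [-0.5 -0.  -0.3] q [-0.74  0.14  0.64  1.95 -0.1   1.08 -0.33]
top 292 180 80
scene 237 208 100
```

View pics/p6.png

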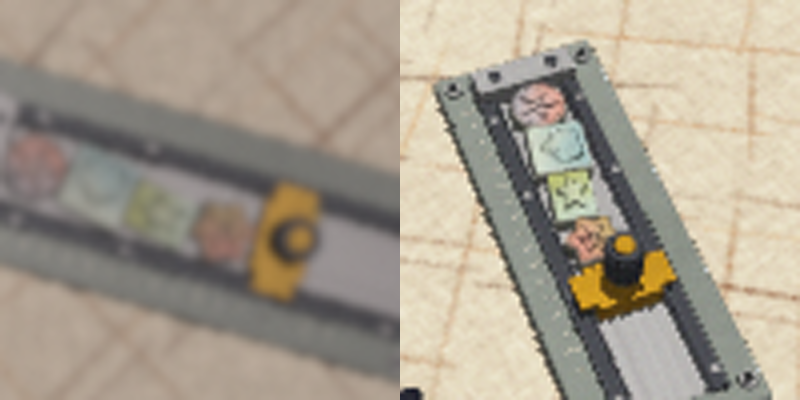

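```bash
python3 - <<'E'
from h import *
t=load("top_p6.npz");s=load("scene_p6.npz")
a=cv2.resize(np.ascontiguousarray(t["frame"][185:245,278:368,::-1]),(720,300*480//300),interpolation=cv2.INTER_CUBIC)[:,:400+320]
a=cv2.resize(np.ascontiguousarray(t["frame"][190:240,285:360,::-1]),(450,300),interpolation=cv2.INTER_CUBIC)
b=cv2.resize(np.ascontiguousarray(s["frame"][215:290,250:310,::-1]),(480,600),interpolation=cv2.INTER_CUBIC)
im=np.zeros((600,800,3),np.uint8);im[:600,:480]=b;im[100:313,480:]=cv2.resize(a,(320,213));cv2.imwrite("pics/p7.png",im)
fc=np.array([.5048,-.248]);an=-.291;Rf=np.array([[np.cos(an),-np.sin(an)],[np.sin(an),np.cos(an)]])
# knob cap centroid in both views
for c,n in((t,"t"),(s,"s")):
    vv,uu=np.mgrid[0:384,0:512];P=((plane(c,np.c_[uu.ravel(),vv.ravel()],.0505)[:,:2]-fc)@Rf).reshape(384,512,2)
    hsv=cv2.cvtColor(c["frame"],cv2.COLOR_RGB2HSV).astype(int)
    for lab,d in(("p5","a"),):
        c0=load(("top" if n=="t" else "scene")+"_p5.npz")
    for cc,l in((c0,"before"),(c,"after")):
        v=cc["frame"].max(2);m=(v<(75 if n=="t" else 60))&(abs(P[...,0])<.012)&(abs(P[...,1]+.085-(0 if l=="before" else .045))<.02)
        print(n,l,np.round(P[m].mean(0)*1000,1),m.sum())
E
```

```text
t before [ -4.2 -77.6] 18
t after [ -3.5 -33.7] 9
s before [ -5.  -95.6] 55
s after [ -4.6 -51.7] 55
```

View pics/p7.png

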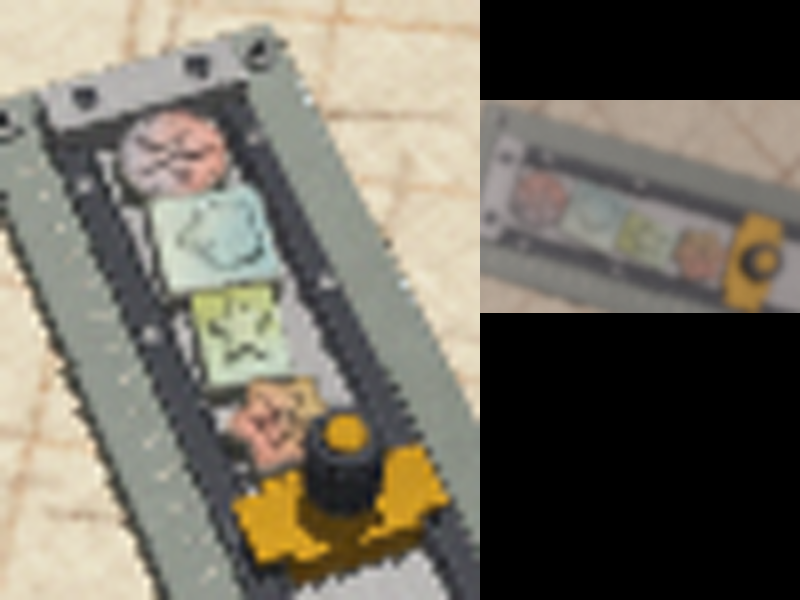

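The row is packed: round touches the head, then square, oblong and flower up against the clamp. The push stalled at about 18 N, and the knob had moved about 44 mm, which puts the joint near 0.049 and inside the stop range. I'm handing in.

```bash
python3 -c "
from workcell import *
print(hand_in())"
```

```text
the job is handed in; nothing more can be done
None
```

The job is handed in at about 29 s: from the head, the channel holds round, square, oblong and flower, all looking flat with relief up, and the clamp is pushed tight (stalled at about 18 N, joint near 0.049) and released; the handed-in result has not been reported back.

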